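# Pop a stuck sample drawer with the release stick

## Robot

A 6-joint arm with a two-finger parallel gripper is mounted at the origin on the work surface. World frame = base frame: x ahead of the robot, y to its left, z up, the work surface at z = 0. Lengths are in m, angles in degrees, forces in N, time in s.
With the tool pointing down it reaches from about 0.15 to 0.775 m from the base axis. Payload 6.1 kg.
Tool frame: the origin (TCP) lies at the very end of the fingers, on their centre line; the grasp point (between the pads) lies grip_depth behind it (grip_depth is the distance from the TCP to the grasp point, in m); z points along the fingers, y is the line along which they close (so a half turn about z gives the same grasp; the last joint's range is limited). The gripper opens to 85 mm and grips with 20 to 120 N. Pads are 22 mm wide; open, the fingers measure 114 mm over their backs; the gripper's body (76 mm by 85 mm) begins 54 mm behind the grasp point. The pads swing forward as they close: fully open they stand 13 mm farther back than shut.
Start: joints at [-69.041, 7.208, -2.269, 80.523, 0, 90], TCP at [0.188, -0.49, 0.231] pointing down, gripper open.
Joint ranges: [-155.77, 155.77], [-54.66, 111.73], [-72.52, 77.12], [-102.08, 115.82], [-83.92, 84.16], [-180, 180]. Speed limits (degrees/s): [136.94, 136.94, 172.46, 180, 180, 180].

## Interface

Orientations are given as a 3x3 rotation matrix whose columns are the frame's x, y, z axes.
In Python, from station import * gives the robot as it stands.
- The arm moves only by the tool jog_arm, never from a script. Its argument "targets" is a list that holds one entry, the list of rows, each a list of 7 numbers: the shift along the tool's x, y, z in m, then the turn, a rotation vector about the tool's x, y, z in rad, then the finger opening in m, from 0 to 0.0854. In form: [[[x, y, z, ax, ay, az, grip], ...]]. A call has 1 to 5 rows; each row shifts and turns the commanded pose from where the row before left it, along the tool's axes as they then stand; what a row does not reach is not made up. A row lasts 1/8 s, in which the tool goes at most 62.5 mm and 10.7 degrees, less where a joint would pass 70% of its speed; a pose out of reach is approached as far as the arm can. A call with a gripper value outside its range is refused whole. The fingers move at their own pace and stop on an object; "grip_force" is the grip in N (left out, the last holds). Time passes only in rows, so rows that do not move let the fingers close. It gives the time, the measured TCP pose, the force, the opening and the grip force at its end, in the units of the state.
- observe(): the state, without advancing time (a new reading comes with each control period).
- capture(name): name is "scene" or "top"; returns a dict with "img" (480x640x3 uint8, red, green, blue), "fx", "fy", "cx", "cy" (pixels), "R" (3x3) and "t" (3): a world point X has camera coordinates R X + t. Camera axes: x right, y down, z forward; pixel columns grow to the right and rows downward; lengths in m; the calibration is good to about 2 mm. A picture is of the moment at which its call begins. There is no depth.
- hand_in(): hands the job in; it is judged then, once.
The state is a dict: "time_s": time; "joint_positions": joint angles; "joint_velocities": joint speeds; "effort": joint torques, N m; "tcp_pos": TCP position; "ee_rot": TCP orientation; "ft_force": force on the tool from outside, world axes, zero at the start; "moment": the same for the moment, N m; "opening": finger opening in m; "grip_force": force on a finger pad.
Only numpy, scipy, OpenCV 4.12 (cv2) and the standard library are available. Lean on these libraries where they do the work, as an engineer would, in place of code of your own. Each camera call takes 0.05 s, during which the arm holds its last target. There are 200 camera calls.

## Task

On the paint-mixing bench, take the wooden release stick out of its steel stand, push it straight down through the round hole in the top of the WIDE drawer unit to press the spring catch behind the drawer, so that the drawer springs fully open. Then put the stick back in its stand, collar resting on the stand and upright, and let go of it. Leave the drawer of the narrow unit shut.

Things in the scene. Friction and masses are not known exactly. Their poses are not given: they have to be found in the camera images.
- dowel_grip (a point): Mid-grip of the loose upright wooden stick (60 g): grip 18 mm thick, 66 long; under it a black rubber collar, 56 wide, 8 thick; then a dowel 14 thick, 95 long. This point is on the axis, 33 below the top, 41 above the collar's underside, 136 above the lower end; z up the stick. It hangs by its collar in a 34 mm hole in a fixed steel stand's 100 x 90 mm top, 115 mm above the bench; put it back there.
- wide_hole (a point): Centre of the black-rimmed 34 mm hole in the top (6 mm thick, 130 above the bench) of the wide unit, a fixed grey box 200 wide and deep, white front to the robot. The hole is mid-width, 50 behind the box's centre; x front to back, z up. The catch, a sprung paddle, is 65 below: pressed 10 mm (3 N) it frees the drawer; it goes down 34 (5.5 N). A loose 9 mm high tin lid lies some 110 in front.
- wide_drawer (a joint): How far the wide unit's drawer is out, in m: 0 shut (held by the catch), 0.06 fully open. Once the catch is pressed a spring drives it towards the robot in about half a second and keeps it open. It has no handle. Putting the stick in until its collar is just above the unit's top presses the catch nearly 30 mm, ample.
- narrow_drawer (a joint): The same for the narrow unit, alike in all but its width of 120 mm; it must stay shut (0). Wide unit, narrow unit and stand stand side by side about 250 mm apart, in any order, turned by up to 17 degrees.
Not all that is in view belongs to the job. Of the things that look like the part that bears dowel_grip, the smallest one is meant.

How it is judged:
By the outcome, as a careful person would: the job done as asked, in the order asked, and still so for the second after the job is handed in, with the robot touching nothing.
It also fails if it takes over 45 s, if anything falls off the work surface, if the arm or the gripper's body presses on something with over 40 N, if the wrist force passes 120 N, or if a joint passes its speed limit or range.

## Working session

There is one attempt and no reset: what is moved stays moved. The work goes in short steps, Python scripts to look and compute and a tool call to move; the robot and the scene stay as the last step left them, time stands still between calls to the robot, and variables do not carry over. Pictures are saved under pics/ and viewed, at most 10 in all, crops included, and the job is handed in when it is done.

Besides the shell and the picture viewer there is one more tool, called after "Emit:" in YAML: its name, and indented under it one key for each argument. jog_arm: Moves the arm, as the interface text tells. Its arguments: {"type":"object","properties":{"targets":{"type":"array"},"grip_force":{"type":"number"}},"required":["targets"]}

```bash
mkdir -p pics; python3 - <<'E'
from station import *
import cv2, numpy as np
s=observe(); print({k:np.round(v,3).tolist() for k,v in s.items()})
try: print(grip_depth)
except Exception as e: print(e)
for n in("scene","top"):
    c=capture(n); cv2.imwrite(f"pics/{n}0.png",c["img"][:,:,::-1]); np.savez(f"{n}0.npz",**c)
    print(n,c["fx"],c["cx"],c["cy"],np.round(c["R"],3).tolist(),np.round(c["t"],3), (-c["R"].T@c["t"]).round(3))
E
ls
```

```text
{'time_s': 0.0, 'joint_positions': [-69.041, 7.242, -2.327, 80.523, -0.004, 90.001], 'joint_velocities': [0.089, 0.074, 0.013, -0.085, -0.144, 0.016], 'effort': [0.001, -43.591, 35.292, 0.017, 0.0, -0.0], 'tcp_pos': [0.188, -0.49, 0.231], 'ee_rot': [[0.934, 0.358, -0.001], [0.358, -0.934, 0.001], [-0.0, -0.002, -1.0]], 'ft_force': [-0.66, -0.418, -0.078], 'moment': [0.012, 0.025, 0.01], 'grip_force': 0.0, 'opening': 0.085}
0.0187
scene 561.7786333195006 329.8733358369819 235.7637253209719 [[-0.032, 0.999, -0.006], [0.784, 0.021, -0.62], [-0.62, -0.024, -0.785]] [ 0.03  -0.344  1.472] [1.183 0.013 0.942]
top 622.1916676820022 324.9383618046063 246.25540135597342 [[0.022, -1.0, 0.001], [-0.981, -0.022, -0.193], [0.193, 0.003, -0.981]] [-0.023  0.551  0.948] [ 0.358 -0.014  1.037]
pics
scene0.npz
top0.npz
```

View pics/scene0.png

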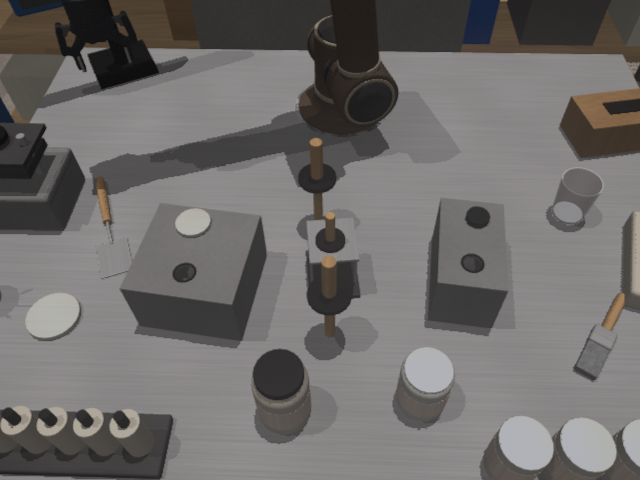

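View pics/top0.png

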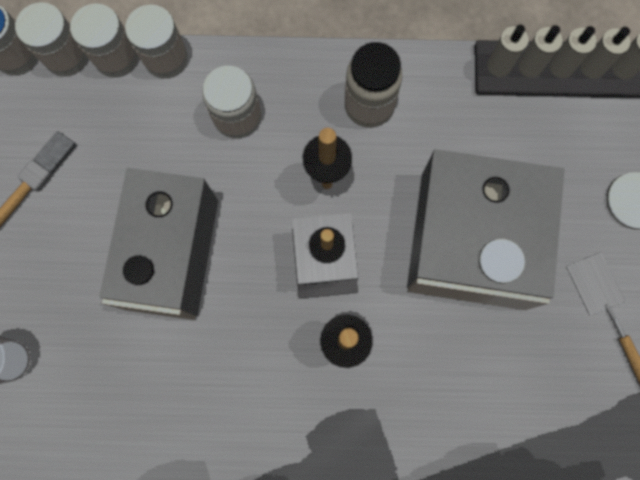

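The top view shows the stand with the small stick at about (327,240), and larger look-alikes at (327,150) and (348,340). The wide unit is on the right with its hole at (496,189) and the lid at (503,261). The narrow unit is on the left. In the scene view, the small stick is at (330,225), the wide hole at (184,272), and the decoys at (317,165) and (329,280).

```bash
cat > h.py <<'E'
import cv2, numpy as np
def cam(n): return dict(np.load(n+".npz"))
def ray(c,u,v):
    d=c["R"].T@np.array([(u-c["cx"])/c["fx"],(v-c["cy"])/c["fy"],1]); return -c["R"].T@c["t"],d/np.linalg.norm(d)
def plane(c,u,v,z):
    o,d=ray(c,u,v); return o+d*(z-o[2])/d[2]
def tri(c1,p1,c2,p2):
    (o1,d1),(o2,d2)=ray(c1,*p1),ray(c2,*p2)
    k=np.linalg.lstsq(np.c_[d1,-d2],o2-o1,rcond=None)[0]
    a,b=o1+k[0]*d1,o2+k[1]*d2; return (a+b)/2,np.linalg.norm(a-b)
def blobs(m,box,amin=30):
    u0,v0,u1,v1=box; s=np.zeros_like(m); s[v0:v1,u0:u1]=m[v0:v1,u0:u1]
    n,_,st,ce=cv2.connectedComponentsWithStats(s)
    return [(st[i].tolist(),ce[i].round(1).tolist()) for i in range(1,n) if st[i][4]>=amin]
def wood(im): 
    h=cv2.cvtColor(im,cv2.COLOR_RGB2HSV); return cv2.inRange(h,(5,90,40),(22,255,255))
def black(im): return (im.max(2)<38).astype(np.uint8)*255
E
python3 - <<'E'
from h import *
T,S=cam("top0"),cam("scene0")
print("T wood",blobs(wood(T["img"]),(290,120,390,380)))
print("T blk",blobs(black(T["img"]),(290,120,390,380)))
print("S wood",blobs(wood(S["img"]),(290,130,360,345)))
print("S blk",blobs(black(S["img"]),(290,130,360,345)))
print("T hole",blobs(black(T["img"]),(470,170,525,210)),"S hole",blobs(black(S["img"]),(165,255,205,290)))
hsv=cv2.cvtColor(T["img"],cv2.COLOR_RGB2GRAY)
print(T["img"][[225,170,189,189,189],[460,530,496,485,505]].tolist(), T["img"][[230,275,245],[305,345,315]].tolist())
# wide top corners by hand, z=.13
for p in [(434,151),(564,167),(552,297),(418,282)]: print(p,plane(T,*p,.13).round(3))
for p in [(127,170),(208,180),(184,312),(103,300)]: print('n',p,plane(T,*p,.13).round(3))
for p in [(293,219),(353,216),(357,280),(297,284)]: print('st',p,plane(T,*p,.115).round(3))
print("hole",plane(T,496,189,.13).round(3),plane(S,184,272,.13).round(3),"lid",plane(T,503,261,.139).round(3))
E
```

```text
T wood [([318, 128, 19, 36, 556], [327.0, 145.6]), ([323, 183, 8, 5, 33], [326.6, 184.7]), ([320, 229, 15, 22, 256], [326.8, 238.5]), ([338, 327, 21, 23, 376], [348.0, 337.8])]
T blk [([304, 138, 47, 45, 1229], [326.9, 162.5]), ([310, 231, 34, 31, 549], [326.4, 247.7]), ([321, 316, 50, 50, 1494], [345.7, 341.6])]
S wood [([310, 138, 12, 36, 316], [315.5, 152.8]), ([325, 212, 10, 8, 58], [329.7, 215.7]), ([322, 256, 14, 13, 139], [328.4, 262.1])]
S blk []
T hole [] S hole []
[[117, 119, 117], [109, 110, 111], [82, 80, 75], [122, 120, 109], [46, 47, 45]] [[145, 146, 147], [152, 152, 153], [18, 23, 16]]
(434, 151) [ 0.689 -0.175  0.13 ]
(564, 167) [ 0.668 -0.372  0.13 ]
(552, 297) [ 0.468 -0.345  0.13 ]
(418, 282) [ 0.486 -0.149  0.13 ]
n (127, 170) [0.648 0.293 0.13 ]
n (208, 180) [0.635 0.169 0.13 ]
n (184, 312) [0.435 0.192 0.13 ]
n (103, 300) [0.449 0.311 0.13 ]
st (293, 219) [0.581 0.039 0.115]
st (353, 216) [ 0.587 -0.053  0.115]
st (357, 280) [ 0.489 -0.06   0.115]
st (297, 284) [0.481 0.029 0.115]
hole [ 0.631 -0.268  0.13 ] [ 0.63  -0.266  0.13 ] lid [ 0.519 -0.272  0.139]
```

```bash
python3 - <<'E'
from h import *
T,S=cam("top0"),cam("scene0")
a=cv2.resize(T["img"][115:375,285:395],None,fx=2.3,fy=2.3,interpolation=cv2.INTER_CUBIC)
b=cv2.resize(S["img"][130:350,285:385],None,fx=2.7,fy=2.7,interpolation=cv2.INTER_CUBIC)[:598]
h=max(a.shape[0],b.shape[0]); pad=lambda i:cv2.copyMakeBorder(i,0,h-i.shape[0],0,10,0)
cv2.imwrite("pics/crop.png",np.hstack([pad(a),pad(b)])[:,:,::-1])
for n,pt,ps in [("mid",(327,235),(330,215)),("far",(327.5,137),(329,262)),("near",(348,338),(316,143))]:
    p,e=tri(T,pt,S,ps); print(n,p.round(3),round(e,4))
print("top@.189",plane(T,327,235,.189).round(4),plane(S,330,215,.189).round(4))
print("collar@.123",plane(T,326.5,245.5,.123).round(4),plane(S,330,240,.123).round(4))
E
```

```text
mid [ 0.541 -0.013  0.188] 0.0021
far [ 0.67  -0.01   0.227] 0.0026
near [ 0.398 -0.043  0.226] 0.0016
top@.189 [ 0.5409 -0.0137  0.189 ] [ 0.5417 -0.0116  0.189 ]
collar@.123 [ 0.5391 -0.0133  0.123 ] [ 0.5461 -0.0118  0.123 ]
```

View pics/crop.png

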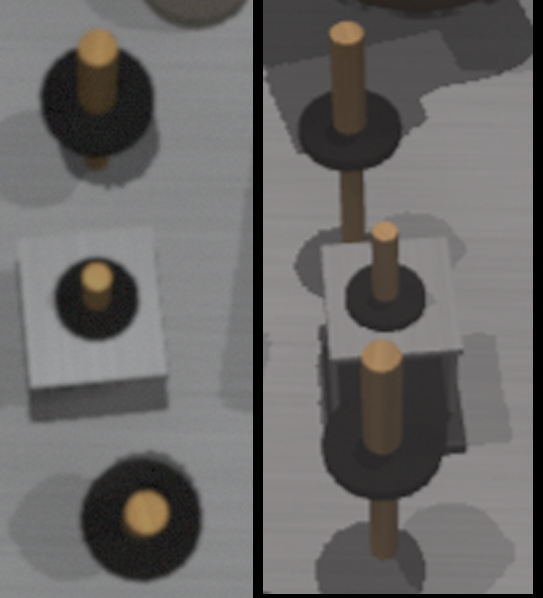

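The look-alikes are confirmed: their tops are at z≈0.227, against 0.188 for the small stick, which was expected at 0.189. I'll move towards the small stick, raising the tool and squaring its yaw first.

Emit:
jog_arm:
  targets:
    - [[0, 0, -0.035, 0, 0, 0.183, 0.085], [0, 0, -0.035, 0, 0, 0.183, 0.085], [0.03, -0.04, 0, 0, 0, 0, 0.085], [0.03, -0.04, 0, 0, 0, 0, 0.085], [0.03, -0.04, 0, 0, 0, 0, 0.085]]
  grip_force: 40

```text
time_s: 0.72
tcp_pos: [0.2783, -0.369, 0.3009]
ee_rot: [[1.0, -0.001, -0.0], [-0.001, -1.0, 0.001], [-0.0, -0.001, -1.0]]
ft_force: [0.2, 0.3, 0.5]
opening: 0.0851
grip_force: 0.0
```

Emit:
jog_arm:
  targets:
    - [[0.03, -0.04, 0, 0, 0, 0, 0.085], [0.03, -0.04, 0, 0, 0, 0, 0.085], [0.03, -0.04, 0, 0, 0, 0, 0.085], [0.03, -0.04, 0, 0, 0, 0, 0.085], [0.03, -0.04, 0, 0, 0, 0, 0.085]]

```text
time_s: 1.35
tcp_pos: [0.4284, -0.1688, 0.301]
ee_rot: [[1.0, -0.0, -0.0], [-0.0, -1.0, 0.0], [-0.0, -0.0, -1.0]]
ft_force: [0.4, -0.4, -0.5]
opening: 0.0848
grip_force: 0.0
```

Emit:
jog_arm:
  targets:
    - [[0.03, -0.04, 0, 0, 0, 0, 0.085], [0.03, -0.04, 0, 0, 0, 0, 0.085], [0.03, -0.04, 0, 0, 0, 0, 0.085], [0, 0, 0, 0, 0, 0, 0.085], [0, 0, 0, 0, 0, 0, 0.085]]

```text
time_s: 1.98
tcp_pos: [0.5176, -0.0504, 0.3009]
ee_rot: [[1.0, 0.0, -0.001], [0.0, -1.0, -0.0], [-0.001, 0.0, -1.0]]
ft_force: [-0.2, 0.8, -0.3]
opening: 0.0851
grip_force: 0.0
```

Emit:
jog_arm:
  targets:
    - [[0.0235, -0.0377, 0, 0, 0, 0, 0.085], [0, 0, 0.05, 0, 0, 0, 0.085], [0, 0, 0.05, 0, 0, 0, 0.085], [0, 0, 0.04, 0, 0, 0, 0.085], [0, 0, 0.022, 0, 0, 0, 0.085]]

```text
time_s: 2.6
tcp_pos: [0.5395, -0.0141, 0.1372]
ee_rot: [[1.0, -0.002, -0.003], [-0.002, -1.0, -0.0], [-0.003, 0.0, -1.0]]
ft_force: [-0.3, -0.5, 0.4]
opening: 0.0853
grip_force: 0.0
```

```bash
python3 - <<'E'
from station import *
from h import *
print(observe()["tcp_pos"])
T=capture("top");S=capture("scene")
np.savez("top1.npz",**T);np.savez("scene1.npz",**S)
a=cv2.resize(T["img"][160:300,250:400],None,fx=2.6,fy=2.6);b=cv2.resize(S["img"][160:300,255:405],None,fx=2.6,fy=2.6)
cv2.imwrite("pics/c2.png",np.hstack([a,b])[:,:,::-1])
E
```

```text
[ 0.53946342 -0.01407028  0.13718135]
```

View pics/c2.png

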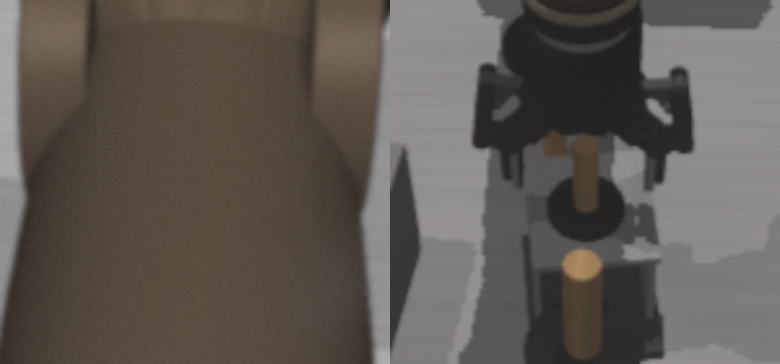

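In the scene view (right half of the crop), the stick at (585,175) stands centred between the open fingers. The arm blocks the top view. I'll close and lift.

Emit:
jog_arm:
  targets:
    - [[0, 0, 0, 0, 0, 0, 0.01], [0, 0, 0, 0, 0, 0, 0.01], [0, 0, 0, 0, 0, 0, 0.01], [0, 0, 0, 0, 0, 0, 0.01], [0, 0, 0, 0, 0, 0, 0.01]]
  grip_force: 40

```text
time_s: 3.32
tcp_pos: [0.5418, -0.0126, 0.1401]
ee_rot: [[1.0, -0.0, 0.001], [-0.0, -1.0, -0.0], [0.001, 0.0, -1.0]]
ft_force: [-0.3, 0.1, 5.3]
opening: 0.0172
grip_force: 39.1
```

Emit:
jog_arm:
  targets:
    - [[0, 0, 0, 0, 0, 0, 0.01], [0, 0, 0, 0, 0, 0, 0.01], [0, 0, -0.01, 0, 0, 0, 0.01], [0, 0, -0.02, 0, 0, 0, 0.01], [0, 0, 0, 0, 0, 0, 0.01]]

```text
time_s: 3.95
tcp_pos: [0.5422, -0.0126, 0.1707]
ee_rot: [[1.0, -0.0, 0.002], [-0.0, -1.0, -0.0], [0.002, 0.0, -1.0]]
ft_force: [-0.0, -0.0, -1.2]
opening: 0.017
grip_force: 39.0
```

Emit:
jog_arm:
  targets:
    - [[0, 0, -0.04, 0, 0, 0, 0.01], [0, 0, -0.04, 0, 0, 0, 0.01], [0, 0, -0.04, 0, 0, 0, 0.01], [0.0, 0.02, -0.01, 0, 0, 0, 0.01], [0.01, 0.03, 0, 0, 0, 0, 0.01]]

```text
time_s: 4.58
tcp_pos: [0.5515, -0.0633, 0.2995]
ee_rot: [[1.0, 0.001, 0.001], [0.001, -1.0, -0.0], [0.001, 0.0, -1.0]]
ft_force: [0.8, -0.3, -0.6]
opening: 0.0169
grip_force: 39.1
```

Emit:
jog_arm:
  targets:
    - [[0.015, 0.04, 0, 0, 0, 0, 0.01], [0.015, 0.04, 0, 0, 0, 0, 0.01], [0.015, 0.04, 0, 0, 0, 0, 0.01], [0.015, 0.04, 0, 0, 0, 0, 0.01], [0.015, 0.03, 0, 0, 0, 0, 0.01]]

```text
time_s: 5.2
tcp_pos: [0.6261, -0.2554, 0.2971]
ee_rot: [[1.0, -0.002, -0.003], [-0.002, -1.0, 0.001], [-0.003, -0.001, -1.0]]
ft_force: [0.6, 0.2, -0.7]
opening: 0.0166
grip_force: 39.1
```

Emit:
jog_arm:
  targets:
    - [[0.0, 0.014, 0, 0, 0, 0, 0.01], [0, 0, 0, 0, 0, 0, 0.01], [0, 0, 0, 0, 0, 0, 0.01], [0, 0, 0, 0, 0, 0, 0.01]]

```text
time_s: 5.7
tcp_pos: [0.6261, -0.2655, 0.3]
ee_rot: [[1.0, 0.001, 0.001], [0.001, -1.0, -0.0], [0.001, 0.0, -1.0]]
ft_force: [-0.5, -0.1, -0.4]
opening: 0.0172
grip_force: 39.1
```

```bash
python3 - <<'E'
from station import *
from h import *
T=capture("top");S=capture("scene")
np.savez("top2.npz",**T);np.savez("scene2.npz",**S)
a=cv2.resize(T["img"][130:330,400:600],None,fx=2,fy=2);b=cv2.resize(S["img"][140:340,80:280],None,fx=2,fy=2)
cv2.imwrite("pics/c3.png",np.hstack([a,b])[:,:,::-1])
E
```

```text
(no output)
```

View pics/c3.png

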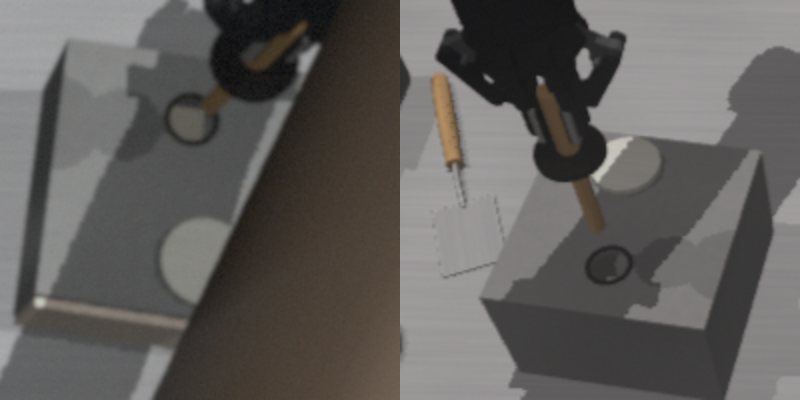

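The held stick is visible: lower tip at crop (208,107) in top and (598,230) in scene, collar at (252,68) and (570,152), and hole at (191,118) and (609,265). I'll triangulate these to check for tilt.

```bash
python3 - <<'E'
from h import *
T,S=cam("top2"),cam("scene2")
t=lambda u,v:(400+u/2,130+v/2); s=lambda u,v:(80+(u-400)/2,140+v/2)
for n,a,b in [("tip",(209,105),(597,228)),("collar",(252,67),(570,152)),("hole",(191,118),(609,265))]:
    p,e=tri(T,t(*a),S,s(*b)); print(n,p.round(4),round(e,4))
print(plane(T,*t(191,118),.13).round(4),plane(S,*s(609,265),.13).round(4))
for z in (.18,.165):print(plane(T,*t(209,105),z).round(4),plane(S,*s(597,228),z).round(4))
# axis dir from interpretation planes of wood line
def nrm(c,p,q): return np.cross(ray(c,*p)[1],ray(c,*q)[1])
d=np.cross(nrm(T,t(300,27),t(212,103)),nrm(S,s(541,88),s(597,228))); d/=np.linalg.norm(d)*np.sign(d[2]); print("axis",d.round(3))
E
```

```text
tip [ 0.6259 -0.2662  0.1782] 0.0012
collar [ 0.6223 -0.267   0.2732] 0.0005
hole [ 0.6304 -0.2659  0.1298] 0.0023
[ 0.6305 -0.267   0.13  ] [ 0.6307 -0.2646  0.13  ]
[ 0.6254 -0.2663  0.18  ] [ 0.6273 -0.2649  0.18  ]
[ 0.6301 -0.2707  0.165 ] [ 0.6163 -0.2704  0.165 ]
axis [-0.02  -0.031  0.999]
```

Emit:
jog_arm:
  targets:
    - [[0.004, 0, 0.02, 0, 0, 0, 0.01], [0, 0, 0.03, 0, 0, 0, 0.01], [0, 0, 0.02, 0, 0, 0, 0.01], [0, 0, 0.01, 0, 0, 0, 0.01], [0, 0, 0.01, 0, 0, 0, 0.01]]
  grip_force: 60

```text
time_s: 6.42
tcp_pos: [0.6305, -0.2664, 0.2096]
ee_rot: [[1.0, 0.0, 0.001], [0.0, -1.0, -0.0], [0.001, 0.0, -1.0]]
ft_force: [0.9, 0.3, -0.0]
opening: 0.0165
grip_force: 58.5
```

Emit:
jog_arm:
  targets:
    - [[0, 0, 0.015, 0, 0, 0, 0.01], [0, 0, 0.015, 0, 0, 0, 0.01], [0, 0, 0.01, 0, 0, 0, 0.01], [0, 0, 0.005, 0, 0, 0, 0.01], [0, 0, 0, 0, 0, 0, 0.01]]

```text
time_s: 7.05
tcp_pos: [0.6305, -0.2668, 0.1644]
ee_rot: [[1.0, -0.0, 0.001], [-0.0, -1.0, -0.0], [0.001, 0.0, -1.0]]
ft_force: [1.0, -0.3, 3.9]
opening: 0.0165
grip_force: 59.1
```

Emit:
jog_arm:
  targets:
    - [[0, 0, 0.003, 0, 0, 0, 0.01], [0, 0, 0, 0, 0, 0, 0.01], [0, 0, 0, 0, 0, 0, 0.01], [0, 0, 0, 0, 0, 0, 0.01], [0, 0, 0, 0, 0, 0, 0.01]]

```text
time_s: 7.68
tcp_pos: [0.6304, -0.2667, 0.1614]
ee_rot: [[1.0, -0.0, 0.0], [-0.0, -1.0, -0.0], [0.0, 0.0, -1.0]]
ft_force: [0.8, -0.5, 3.6]
opening: 0.0165
grip_force: 59.1
```

```bash
python3 - <<'E'
from station import *
from h import *
T=capture("top");S=capture("scene")
b=cv2.resize(S["img"][120:340,60:260],None,fx=2,fy=2);a=cv2.resize(T["img"][130:350,390:590],None,fx=2,fy=2)
cv2.imwrite("pics/c4.png",np.hstack([a,b])[:,:,::-1])
E
```

```text
(no output)
```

View pics/c4.png

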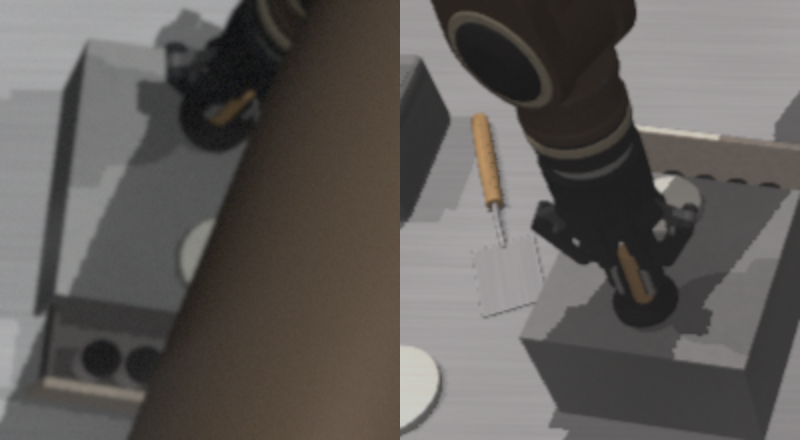

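The drawer is open: in the top crop its front lip is at about (90,388), well ahead of the box front, with the cups inside showing. I'll pull the stick straight up and go back to the stand.

Emit:
jog_arm:
  targets:
    - [[0, 0, -0.02, 0, 0, 0, 0.01], [0, 0, -0.03, 0, 0, 0, 0.01], [0, 0, -0.04, 0, 0, 0, 0.01], [0, 0, -0.04, 0, 0, 0, 0.01], [0, 0, -0.01, 0, 0, 0, 0.01]]

```text
time_s: 8.4
tcp_pos: [0.6305, -0.2667, 0.3032]
ee_rot: [[1.0, -0.0, 0.002], [-0.0, -1.0, -0.001], [0.002, 0.001, -1.0]]
ft_force: [-0.4, -0.1, -0.3]
opening: 0.0168
grip_force: 58.7
```

Emit:
jog_arm:
  targets:
    - [[-0.015, -0.03, 0, 0, 0, 0, 0.01], [-0.015, -0.04, 0, 0, 0, 0, 0.01], [-0.015, -0.04, 0, 0, 0, 0, 0.01], [-0.015, -0.04, 0, 0, 0, 0, 0.01], [-0.015, -0.04, 0, 0, 0, 0, 0.01]]

```text
time_s: 9.02
tcp_pos: [0.5541, -0.0753, 0.2993]
ee_rot: [[1.0, -0.0, -0.003], [-0.0, -1.0, 0.001], [-0.003, -0.001, -1.0]]
ft_force: [-0.5, 1.4, -0.8]
opening: 0.0165
grip_force: 58.8
```

Emit:
jog_arm:
  targets:
    - [[-0.015, -0.04, 0, 0, 0, 0, 0.01], [0, -0.024, 0, 0, 0, 0, 0.01], [0, 0, 0, 0, 0, 0, 0.01], [0, 0, 0, 0, 0, 0, 0.01]]

```text
time_s: 9.52
tcp_pos: [0.5401, -0.013, 0.3002]
ee_rot: [[1.0, -0.0, -0.002], [-0.0, -1.0, -0.0], [-0.002, 0.0, -1.0]]
ft_force: [-0.3, -0.6, -0.7]
opening: 0.0165
grip_force: 58.8
```

```bash
python3 - <<'E'
from station import *
from h import *
T=capture("top");S=capture("scene")
np.savez("top3.npz",**T);np.savez("scene3.npz",**S)
b=cv2.resize(S["img"][120:320,240:440],None,fx=2,fy=2);a=cv2.resize(T["img"][150:350,230:430],None,fx=2,fy=2)
cv2.imwrite("pics/c5.png",np.hstack([a,b])[:,:,::-1])
E
```

```text
(no output)
```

View pics/c5.png

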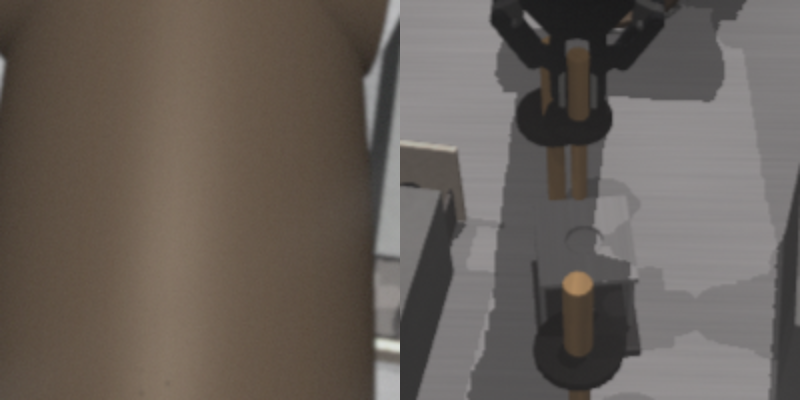

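The hole in the stand shows at crop (584,240). The near stick's lower tip is at about (579,197).

```bash
python3 - <<'E'
from h import *
S=cam("scene3")
print("hole",plane(S,332,240,.115).round(4),"tip",plane(S,329.5,218.5,.178).round(4))
g=cv2.cvtColor(S["img"],cv2.COLOR_RGB2GRAY)[232:250,318:348]
print(g)
E
```

```text
hole [ 0.5397 -0.0084  0.115 ] tip [ 0.5405 -0.0126  0.178 ]
[[ 87  87  87  87  86  86  87  88  88  86  86  86  85  86  87  86  88  86
  113 136 141 142 143 143 142 141 142 142 142 142]
 [ 87  87  87  87  86  86  86  87  87  81  76  73  73  74  75  73  74  75
  102 124 136 141 143 143 142 141 141 141 142 142]
 [ 87  87  87  87  86  86  84  79  74  71  69  73  74  76  78  76  72  69
   77  90 118 134 141 143 143 141 141 142 142 134]
 [ 87  87  87  87  86  85  77  68  71  74  78  82  83  83  83  83  82  81
   79  76  82 104 133 143 143 141 141 141 142 131]
 [ 88  87  87  87  86  79  68  69  78  82  84  84  84  84  84  85  84  85
   84  83  89  89 119 140 143 141 141 134 130 126]
 [ 88  87  87  86  86  74  71  79  84  85  85  85  86  85  84  85  84  85
   85  85 115 109 100 121 130 129 128 127 125 124]
 [ 87  87  87  87  82  71  77  84  85  86  85  85  85  85  86  85  85  85
   86  86 122 133 105 107 123 124 124 124 124 124]
 [ 87  87  87  87  79  75  82  86  86  85  86  85  85  86  86  85  85  85
   85  85 121 138 114 107 122 125 123 124 124 125]
 [ 88  88  87  86  79  81  86  86  86  
[... 511 characters left out ...]
 87  87  87  88  87  87
   87 124 137 134 138 142 143 142 142 131 124 124]
 [ 86  87  87  86  86  87  85  83  84  86  87  87  87  87  87  87  87  86
   87 111 133 139 140 142 142 143 141 138 128 124]
 [ 86  87  87  86  87  85  86  85  85  84  83  86  86  86  88  85  84  86
   86  92 126 141 140 141 141 142 141 141 130 124]
 [ 86  87  87  87  86  86  86  86  86  86  86  86  86  86  87  88  86  87
   86  86  99 105 104 105 130 142 142 141 138 129]
 [ 86  87  87  86  87  86  86  86  87  87  87  86  86  86  87  89  89  87
   87  86  86  86  86  86  98 106 106 128 141 139]
 [ 86  87  86  86  86  86  86  85  86  87  86  86  86  86  87  88  88  87
   86  87  87  86  86  87  86  87  87  98 105 105]]
```

Emit:
jog_arm:
  targets:
    - [[0, -0.003, 0.02, 0, 0, 0, 0.01], [0, 0, 0.04, 0, 0, 0, 0.01], [0, 0, 0.03, 0, 0, 0, 0.01], [0, 0, 0.02, 0, 0, 0, 0.01], [0, 0, 0, 0, 0, 0, 0.01]]

```text
time_s: 10.25
tcp_pos: [0.5394, -0.0104, 0.1895]
ee_rot: [[1.0, -0.002, -0.004], [-0.002, -1.0, 0.0], [-0.004, -0.0, -1.0]]
ft_force: [-0.3, 0.4, -1.0]
opening: 0.0162
grip_force: 58.8
```

Emit:
jog_arm:
  targets:
    - [[0, 0, 0.02, 0, 0, 0, 0.01], [0, 0, 0.02, 0, 0, 0, 0.01], [0, 0, 0.005, 0, 0, 0, 0.01], [0, 0, 0, 0, 0, 0, 0.01], [0, 0, 0, 0, 0, 0, 0.01]]

```text
time_s: 10.88
tcp_pos: [0.541, -0.0098, 0.1475]
ee_rot: [[1.0, -0.0, 0.002], [-0.0, -1.0, -0.0], [0.002, 0.0, -1.0]]
ft_force: [1.0, 0.3, -0.8]
opening: 0.0164
grip_force: 58.8
```

Emit:
jog_arm:
  targets:
    - [[0, 0, 0.001, 0, 0, 0, 0.01], [0, 0, 0, 0, 0, 0, 0.01], [0, 0, 0, 0, 0, 0, 0.01]]

```text
time_s: 11.25
tcp_pos: [0.5404, -0.0096, 0.1454]
ee_rot: [[1.0, -0.0, 0.0], [-0.0, -1.0, -0.0], [0.0, 0.0, -1.0]]
ft_force: [0.5, 1.3, -1.0]
opening: 0.0166
grip_force: 58.8
```

Emit:
jog_arm:
  targets:
    - [[0, 0, 0.0015, 0, 0, 0, 0.01], [0, 0, 0, 0, 0, 0, 0.01], [0, 0, 0, 0, 0, 0, 0.01]]

```text
time_s: 11.62
tcp_pos: [0.5403, -0.0096, 0.1437]
ee_rot: [[1.0, -0.0, -0.0], [-0.0, -1.0, 0.0], [-0.0, -0.0, -1.0]]
ft_force: [-0.2, 0.5, -0.9]
opening: 0.0167
grip_force: 58.8
```

Emit:
jog_arm:
  targets:
    - [[0, 0, 0.0015, 0, 0, 0, 0.01], [0, 0, 0, 0, 0, 0, 0.01], [0, 0, 0, 0, 0, 0, 0.01]]

```text
time_s: 12.0
tcp_pos: [0.5403, -0.0096, 0.1422]
ee_rot: [[1.0, -0.0, -0.0], [-0.0, -1.0, -0.0], [-0.0, 0.0, -1.0]]
ft_force: [0.2, 0.8, -0.7]
opening: 0.0167
grip_force: 58.8
```

Emit:
jog_arm:
  targets:
    - [[0, 0, 0.001, 0, 0, 0, 0.01], [0, 0, 0, 0, 0, 0, 0.01], [0, 0, 0, 0, 0, 0, 0.01]]

```text
time_s: 12.38
tcp_pos: [0.5404, -0.0096, 0.1413]
ee_rot: [[1.0, -0.0, -0.0], [-0.0, -1.0, -0.0], [-0.0, 0.0, -1.0]]
ft_force: [0.1, -0.4, -1.4]
opening: 0.0166
grip_force: 58.8
```

Emit:
jog_arm:
  targets:
    - [[0, 0, 0.001, 0, 0, 0, 0.01], [0, 0, 0, 0, 0, 0, 0.01], [0, 0, 0, 0, 0, 0, 0.01]]

```text
time_s: 12.75
tcp_pos: [0.5404, -0.0096, 0.1403]
ee_rot: [[1.0, -0.0, -0.0], [-0.0, -1.0, -0.0], [-0.0, 0.0, -1.0]]
ft_force: [0.1, 0.1, 0.8]
opening: 0.0164
grip_force: 59.0
```

The collar is touching the stand (force step). I'll release and retreat straight up.

Emit:
jog_arm:
  targets:
    - [[0, 0, 0, 0, 0, 0, 0.022], [0, 0, 0, 0, 0, 0, 0.03], [0, 0, 0, 0, 0, 0, 0.05], [0, 0, 0, 0, 0, 0, 0.08], [0, 0, 0, 0, 0, 0, 0.08]]
  grip_force: 20

```text
time_s: 13.38
tcp_pos: [0.5404, -0.0096, 0.1403]
ee_rot: [[1.0, -0.0, 0.0], [-0.0, -1.0, 0.0], [0.0, -0.0, -1.0]]
ft_force: [1.0, 0.7, 0.2]
opening: 0.0799
grip_force: 0.0
```

Emit:
jog_arm:
  targets:
    - [[0, 0, 0, 0, 0, 0, 0.08], [0, 0, -0.02, 0, 0, 0, 0.08], [0, 0, -0.04, 0, 0, 0, 0.08], [0, 0, -0.05, 0, 0, 0, 0.08], [0, 0, -0.05, 0, 0, 0, 0.08]]

```text
time_s: 14.0
tcp_pos: [0.5401, -0.0096, 0.3018]
ee_rot: [[1.0, -0.0, -0.0], [-0.0, -1.0, 0.0], [-0.0, -0.0, -1.0]]
ft_force: [1.3, 0.3, -0.8]
opening: 0.0799
grip_force: 0.0
```

Emit:
jog_arm:
  targets:
    - [[-0.03, 0.04, 0, 0, 0, 0, 0.08], [-0.03, 0.04, 0, 0, 0, 0, 0.08], [-0.03, 0.04, 0, 0, 0, 0, 0.08], [-0.03, 0.04, 0, 0, 0, 0, 0.08], [-0.03, 0.04, 0, 0, 0, 0, 0.08]]

```text
time_s: 14.62
tcp_pos: [0.3893, -0.2106, 0.3004]
ee_rot: [[1.0, 0.0, 0.0], [0.0, -1.0, -0.0], [0.0, 0.0, -1.0]]
ft_force: [0.9, -1.4, 1.1]
opening: 0.0798
grip_force: 0.0
```

Emit:
jog_arm:
  targets:
    - [[-0.03, 0.04, 0, 0, 0, 0, 0.08], [-0.03, 0.04, 0, 0, 0, 0, 0.08], [-0.03, 0.04, 0, 0, 0, 0, 0.08], [-0.03, 0.04, 0, 0, 0, 0, 0.08], [0, 0, 0, 0, 0, 0, 0.08]]

```text
time_s: 15.25
tcp_pos: [0.2685, -0.3716, 0.3]
ee_rot: [[1.0, -0.005, -0.0], [-0.005, -1.0, -0.0], [-0.0, 0.0, -1.0]]
ft_force: [0.1, 0.0, 0.0]
opening: 0.0801
grip_force: 0.0
```

```bash
python3 - <<'E'
from station import *
from h import *
T=capture("top");S=capture("scene")
np.savez("top4.npz",**T);np.savez("scene4.npz",**S)
b=cv2.resize(S["img"][120:380,100:520],(400,248));a=cv2.resize(T["img"],(400,300))[:248*300//300]
cr=cv2.resize(S["img"][180:330,270:400],None,fx=2.3,fy=2.3);ct=cv2.resize(T["img"][180:330,260:390],None,fx=2.3,fy=2.3)
r1=np.hstack([a[:248],b]); r2=np.hstack([ct,cr]); r2=cv2.copyMakeBorder(r2,0,0,0,800-r2.shape[1],0)
cv2.imwrite("pics/c6.png",np.vstack([r1,r2])[:,:,::-1])
E
```

```text
(no output)
```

View pics/c6.png

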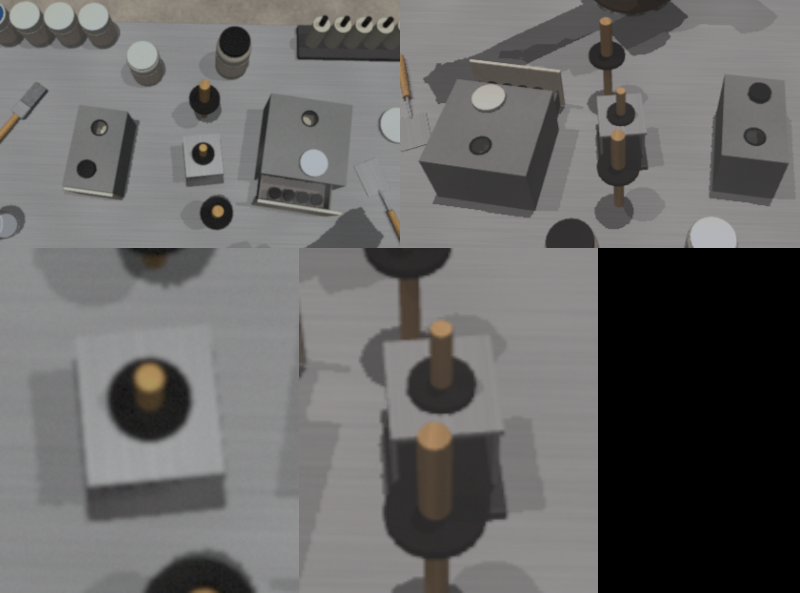

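The stick is upright in its stand (crop 150,385). The wide drawer is out in front of its unit, the narrow drawer is shut, and the gripper is clear. I'll hand in.

```bash
python3 -c "
from station import *
print(hand_in())"
```

```text
the job is handed in; nothing more can be done
None
```

The job is handed in at about 15 s: the final pictures show the wide drawer sprung open, the stick upright in its stand and let go, and the narrow drawer still shut. I didn't measure the drawer's exact travel, and the hand-in gave no verdict.

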